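# Hold the spring clip gaping around the feeding card's edge

### The arm

A 6-joint arm with a two-finger parallel gripper is mounted at the origin on the work surface. World frame = base frame: x ahead of the robot, y to its left, z up, the work surface at z = 0. Lengths are in m, angles in rad, forces in N, time in s.
With the tool pointing down it reaches from about 0.3 to 0.875 m from the base axis. Payload 4.2 kg.
Tool frame: the origin (TCP) lies at the very end of the fingers, on their centre line; the grasp point (between the pads) lies 19 mm behind it; z points along the fingers, y is the line along which they close (so a half turn about z gives the same grasp; the last joint's range is limited). The gripper opens to 85 mm and grips with 20 to 120 N. Pads are 22 mm wide; open, the fingers measure 114 mm over their backs; the gripper's body (76 mm by 85 mm) begins 54 mm behind the grasp point. The pads swing forward as they close: fully open they stand 13 mm farther back than shut.
Start: joints at [1.152, 0.32, 1.565, -0, 1.257, -0.02], TCP at [0.223, 0.53, 0.231] pointing down, gripper open.
Joint ranges: [-3.11, 3.11], [-0.84, 2.01], [0.21, 2.61], [-1.34, 4.49], [0.05, 2.63], [-2.56, 2.56]. Speed limits (rad/s): [2.57, 2.57, 3.14, 3.14, 3.14, 3.14].

### API

Orientations are given as a unit quaternion [x, y, z, w].
In Python, from plant import arm gives the robot as it stands. The module is installed in compiled form; this text tells all that it offers. Calls block until the motion is done:
- arm.move_ptp(position, orientation): joint-space move of the TCP to a pose.
- arm.move_linear(position, max_speed=0.15, rotation=None, force_limit=None): straight line of the TCP; rotation=None keeps the orientation; max_speed is the mean speed in m/s. With force_limit (N) it stops when the force on the tool has changed by that much, and returns True; else False.
- arm.move_j(angles): joint-space move.
- arm.gripper_open() and arm.close_gripper(): open the fingers fully, or close them until they stop; the grip force is fixed at half the most.
- arm.sleep(seconds).
- arm.ik(position, orientation): joint angles nearest the present ones, or None.
- arm.read_state(): the state.
- arm.get_image(name): name is "side" or "top" or "wrist"; returns a dict with "pixels" (384x512x3 uint8, red, green, blue), "z_map" (384x512 float32, m along the optical axis (not along the pixel's ray), 0 where there is no reading), "K" (3x3 intrinsics, pixels), "origin" and "rotation" of the camera in the world; the wrist camera has in their place "mount" (4x4, takes a point from camera to tool coordinates, whose origin is the TCP and whose axes are the flange's). Camera axes: x right, y up, looking along -z (the intrinsics and any distortion apply to the point x, -y, -z); pixel columns grow to the right and rows downward; lengths in m; the calibration is good to about 2 mm. The wrist camera is an equidistant fisheye: a pixel r from the principal point sees the ray r / f radians off the axis. A picture is of the moment at which its call begins: read the wrist's pose just before it.
A pose or a line that the arm cannot do raises arm.Unreachable and nothing moves.
- arm.sign_off(): hands the job in; it is judged then, once.
The state is a dict: "t": time; "q": joint angles; "dq": joint speeds; "tau": joint torques, N m; "tcp_pos": TCP position; "ee_rot": TCP orientation; "force": force on the tool from outside, world axes, zero at the start; "wrist_torque": the same for the moment, N m; "grip_width": finger opening in m; "gripper_force": force on a finger pad.
Only numpy, scipy, OpenCV 4.12 (cv2) and the standard library are available. Lean on these libraries where they do the work, as an engineer would, in place of code of your own. Each camera call takes 0.05 s, during which the arm holds its last target. There are 200 camera calls.

### The job

Pick up the spring clip lying on the shelf by its two handles and, keeping them squeezed so that its jaws gape wide open, bring it to one of the upright side edges of the feeding card in its metal block (either side will do), so that the card's edge stands well in between the open jaws, one jaw before each face, above the block and touching nothing. Finish while holding it there, off the shelf and wide open, so that I can slip this week's feeding note under the jaws before the clip is let go. Do not shift the card and its block, and leave the other things on the shelf where they are.

Things in the scene. Friction and masses are not known exactly. Their poses are not given: they have to be found in the camera images.
- clip_pivot (a point): Spring clip of dark grey plastic like a large clothes peg, 116 mm long, 32 mm wide, 65 g, lying on its side. This point: on its hinge axis, half-way up (16 mm above the shelf). Axes turn with the left half: at rest +x runs along the clip to the jaws (lips end 53 mm away), -x to the two handles (ends 60 mm away), +y to the left half, z = hinge axis, up at the start.
- clip_grip (a point): point midway between the two handles at rest, 44 mm behind the hinge, half-way up: squeeze here, across the clip. Handles: upright plates 4 mm thick, 32 mm high, here 39 mm over all at rest, 16-17 mm with parallel faces when fully squeezed. Takes 6 N at first, 11 N when open, then a firm stop: a 20-40 N grip keeps it open and carries it. (Turns with the left half when open.)
- clip_jaw (a joint): opening angle between the two halves: 0 = shut by the spring, 0.5 rad = open against the stop (25 mm between jaw tips). Grows as the handles are squeezed. Seen from above the left half then turns anticlockwise from the clip's middle line by half this angle, the right half clockwise by as much.
- jaw_tip_left (a point): point on the left jaw's inner face, 50 mm from the hinge axis, half-way up. At rest it coincides with jaw_tip_right; midway between the two is always on the clip's middle line through clip_pivot.
- jaw_tip_right (a point): the same point on the right jaw
- card_stand: white rigid feeding card, 120 mm wide, 2.5 mm thick, upright in an aluminium block 46 mm deep, 104 mm wide, 24 mm high; one piece, 0.36 kg, standing loose. Origin: centre of the block's underside. x square to the card's faces, y along its width, z up. Card middle plane x = 0; its upright side edges at y = +60 and -60 mm; it shows from z = 24 mm (block top) to 98 mm (card top).
- feeding_ring: bystander: white plastic feeding ring, 84 mm across, 12 mm high, lying flat; origin at the centre of its underside
- dish: bystander: round glass dish, 100 mm across, 30 mm high; origin at the centre of its underside
- dispenser: bystander: translucent green press-button pellet dispenser, upright, 52 mm across, 108 mm high; origin at the centre of its underside
- tin: bystander: capped aluminium tin, 69 mm across, 62 mm high; origin at the centre of its underside
There are look-alikes about, which are no part of the job. Of the things like the part that bears clip_pivot, leave any that is yellow; of the rest the smaller one is meant.

How it is judged:
On the way, in this order (a step that is already met when the one before it is completed fails the run):
1. the clip is lifted off the shelf in the gripper (height (world z) of clip_pivot above 0.034 m and contact force between clip and table below 0.05 N and contact force between the fingers and clip_jaw above 2 N), for 0.2 s.
2. the clip gapes around a side edge of the card (((y of clip_pivot in the frame of card_stand above 0.062 m and y of jaw_tip_left in the frame of card_stand between 0.01 and 0.052 m and y of jaw_tip_right in the frame of card_stand between 0.01 and 0.052 m) or (y of clip_pivot in the frame of card_stand below -0.062 m and y of jaw_tip_left in the frame of card_stand between -0.052 and -0.01 m and y of jaw_tip_right in the frame of card_stand between -0.052 and -0.01 m)) and ((x of jaw_tip_left in the frame of card_stand above 0.004 m and x of jaw_tip_right in the frame of card_stand below -0.004 m) or (x of jaw_tip_right in the frame of card_stand above 0.004 m and x of jaw_tip_left in the frame of card_stand below -0.004 m)) and z of jaw_tip_left in the frame of card_stand between 0.034 and 0.096 m and z of jaw_tip_right in the frame of card_stand between 0.034 and 0.096 m and value of joint clip_jaw above 0.36 rad), for 0.2 s.
At the end, for the whole second after the job is handed in: Gripper squeezes the clip (>3 N), open >0.36 rad, still, off shelf, not touching card (<0.3 N). At either side edge both jaw tips 8-50 mm past the edge, on opposite faces, >4 mm from mid-plane, 34-96 mm above shelf; hinge outside. Stand upright, moved <12 mm, bystanders <20 mm (all of step 2 and height (world z) of clip_pivot above 0.034 m and contact force between clip and table below 0.05 N and contact force between the fingers and clip_jaw above 3 N and contact force between clip and card_stand below 0.3 N and linear speed of clip below 0.02 m/s and velocity of joint clip_jaw between -0.1 and 0.1 rad/s and angle between card_stand's own z axis and vertical below 0.05 rad and distance of card_stand from where it was at the start of the episode below 0.012 m and distance of each of feeding_ring, dish, dispenser, tin from where it was at the start of the episode below 0.02 m); the arm keeps its last pose, push and grip.
It fails at once if the card stand is shoved over 25 mm or tipped (distance of card_stand from where it was at the start of the episode above 0.025 m or angle between card_stand's own z axis and vertical above 0.2 rad).
It fails at once if the card is pushed hard with the clip (over 8 N) (contact force between clip and card_stand above 8 N).
It fails at once if a bystander is moved over 30 mm (distance of any of feeding_ring, dish, dispenser, tin from where it was at the start of the episode above 0.03 m).
It also fails if it takes over 42 s, if anything falls off the work surface, if the arm or the gripper's body presses on something with over 40 N, if the wrist force passes 120 N, or if a joint passes its speed limit or range.

## Working session

There is one attempt and no reset: what is moved stays moved. The work goes in short steps, each a Python script; the robot and the scene stay as the last script left them, time stands still between calls to the robot, and variables do not carry over. Pictures are saved under pics/ and viewed, at most 10 in all, crops included, and the job is handed in when it is done.

```bash
mkdir -p pics && cat > h.py <<'E'
import numpy as np, cv2
from plant import arm
def pts(im):
    K=im["K"];z=im["z_map"];v,u=np.mgrid[0:z.shape[0],0:z.shape[1]]
    p=np.stack([(u-K[0,2])/K[0,0]*z,-(v-K[1,2])/K[1,1]*z,-z],-1)
    return p@np.array(im["rotation"]).T+np.array(im["origin"])
E
python3 - <<'E'
from h import *
import pickle
for n in("top","side"):
    im=arm.get_image(n);pickle.dump(im,open(n+".pkl","wb"))
    cv2.imwrite(f"pics/{n}.png",im["pixels"][...,::-1]);print(n,im["K"],im["origin"],im["rotation"],im.keys(),(im["z_map"]>0).mean())
print(arm.read_state())
E
```

```text
top [[426.89391666   0.         259.69634034]
 [  0.         426.89391666 193.48485575]
 [  0.           0.           1.        ]] [0.43116689 0.02054855 1.22305893] [ 0.04608033 -0.04517706 -0.69561896  0.71550674] dict_keys(['pixels', 'z_map', 'K', 'origin', 'rotation']) 0.9958546956380209
side [[402.72362388   0.         256.97995137]
 [  0.         402.72362388 194.40089123]
 [  0.           0.           1.        ]] [0.50206546 0.84832298 0.68033964] [-0.01189042  0.44136038  0.8960048  -0.04727606] dict_keys(['pixels', 'z_map', 'K', 'origin', 'rotation']) 0.9958648681640625
{'t': 0.1, 'q': array([ 1.15200188e+00,  3.20206219e-01,  1.56554863e+00,  1.57997807e-05,
        1.25739775e+00, -1.99825279e-02]), 'dq': array([-1.41109656e-03, -2.00218838e-03, -4.02122488e-03,  9.25600454e-05,
       -1.31654091e-04, -2.51193463e-03]), 'tau': array([-1.37500128e-04, -4.16406870e+01, -2.34703231e+01, -1.89799166e-04,
        4.98127381e-03,  5.95353782e-06]), 'tcp_pos': array([0.22309936, 0.52949441, 0.23058209]), 'ee_rot': array([ 1.98089428e-01,  9.80183641e-01, -7.59641760e-04, -1.77080660e-04]), 'force': array([-1.62516169,  0.04771961,  0.15175472]), 'wrist_torque': array([-0.00265836, -0.00200251, -0.00950894]), 'gripper_force': 0.0, 'grip_width': 0.08529256863227505}
```

View pics/top.png

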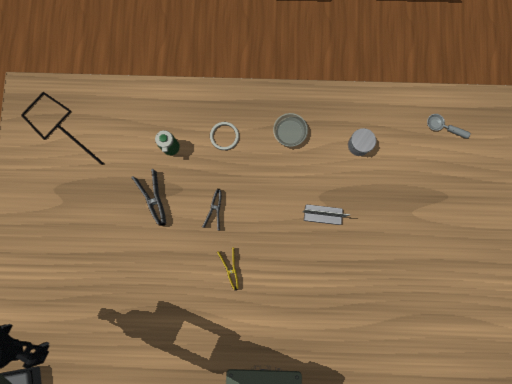

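View pics/side.png

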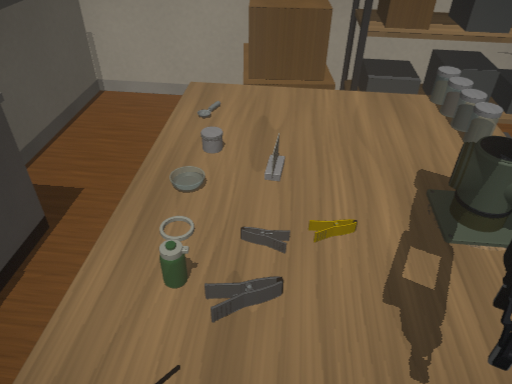

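The top view shows three clips: the yellow one at (230,270), the large dark one at (152,198), and the small dark one, which I want, at (215,210). The small one's jaws are probably near (219,190). The card stand is at (323,214).

```bash
cat > h.py <<'E'
import numpy as np, cv2
from scipy.spatial.transform import Rotation as R
from plant import arm
def pts(im):
    K=im["K"];z=im["z_map"];v,u=np.mgrid[0:z.shape[0],0:z.shape[1]]
    p=np.stack([(u-K[0,2])/K[0,0]*z,-(v-K[1,2])/K[1,1]*z,-z],-1)
    return p@R.from_quat(im["rotation"]).as_matrix().T+np.array(im["origin"])
E
python3 - <<'E'
from h import *
import pickle
I={n:pickle.load(open(n+".pkl","rb")) for n in("top","side")}
for n,c in(("top",(195,182,40,55)),("side",(232,218,65,40))):
    P=pts(I[n]);x,y,w,h=c
    print(n,"table",P[300,300] if n=="side" else P[260,300])
    m=np.zeros(P.shape[:2],bool);m[y:y+h,x:x+w]=1;m&=P[...,2]>0.015
    q=P[m];print(m.sum(),q.min(0),q.max(0),np.median(q[:,2]))
    hh=q[q[:,2]>0.024];np.set_printoptions(precision=3,suppress=True)
    o=np.argsort(hh[:,0]);
    for k in range(0,len(o),max(1,len(o)//25)):print(hh[o[k]])
P=pts(I["top"])
m=np.zeros(P.shape[:2],bool);m[195:235,290:365]=1
for lo,hi in((.015,.03),(.06,.12)):
    q=P[m&(P[...,2]>lo)&(P[...,2]<hi)];print(len(q),q.min(0),q.max(0),cv2.minAreaRect((q[:,:2]*1000).astype(np.float32)))
a=I["top"]["pixels"][175:240,190:365];cv2.imwrite("pics/c1.png",cv2.resize(a[...,::-1],None,fx=4.5,fy=4.5,interpolation=cv2.INTER_CUBIC))
E
```

```text
top table [ 0.40327715 -0.09524011 -0.00170752]
206 [0.43116689 0.02054855 0.01540415] [0.59798152 0.18267136 1.22305893] 0.029666246079718017
[0.431 0.021 1.223]
[0.431 0.021 1.223]
[0.48  0.138 0.024]
[0.488 0.18  0.025]
[0.491 0.138 0.028]
[0.496 0.178 0.027]
[0.501 0.177 0.031]
[0.505 0.142 0.029]
[0.511 0.142 0.028]
[0.517 0.142 0.028]
[0.522 0.142 0.03 ]
[0.527 0.142 0.033]
[0.533 0.165 0.03 ]
[0.538 0.16  0.03 ]
[0.541 0.146 0.031]
[0.544 0.151 0.032]
[0.545 0.146 0.026]
[0.547 0.143 0.03 ]
[0.55  0.152 0.03 ]
[0.553 0.158 0.026]
[0.558 0.16  0.033]
[0.562 0.138 0.026]
[0.567 0.138 0.034]
[0.574 0.136 0.024]
[0.578 0.136 0.033]
[0.584 0.139 0.033]
[0.587 0.148 0.027]
[0.59  0.136 0.031]
[0.594 0.137 0.024]
side table [ 0.45   0.312 -0.002]
556 [0.48  0.135 0.015] [0.597 0.848 0.68 ] 0.025913394222292108
[0.48  0.139 0.027]
[0.488 0.139 0.032]
[0.492 0.142 0.028]
[0.495 0.18  0.032]
[0.499 0.139 0.031]
[0.504 0.142 0.024]
[0.507 0.173 0.027]
[0.511 0.141 0.032]
[0.516 0.14  0.03 ]
[0.52  0.143 0.029]
[0.525 0.14  0.03 ]
[0.53  0.145 0.03 ]
[0.535 0.142 0.03 ]
[0.54  0.141 0.032]
[0.543 0.155 0.032]
[0.547 0.161 0.027]
[0.551 0.142 0.032]
[0.556 0.139 0.029]
[0.562 0.16  0.024]
[0.566 0.159 0.029]
[0.571 0.139 0.03 ]
[0.576 0.139 0.032]
[0.581 0.139 0.029]
[0.585 0.138 0.031]
[0.59  0.143 0.035]
[0.596 0.147 0.028]
484 [ 0.507 -0.207  0.015] [ 0.561 -0.099  0.03 ] ((533.8309936523438, -152.91253662109375), (108.00817108154297, 46.28724670410156), 85.25138092041016)
102 [ 0.528 -0.213  0.061] [ 0.54  -0.096  0.102] ((533.562744140625, -154.572265625), (117.70531463623047, 3.4758729934692383), 84.47518920898438)
```

View pics/c1.png

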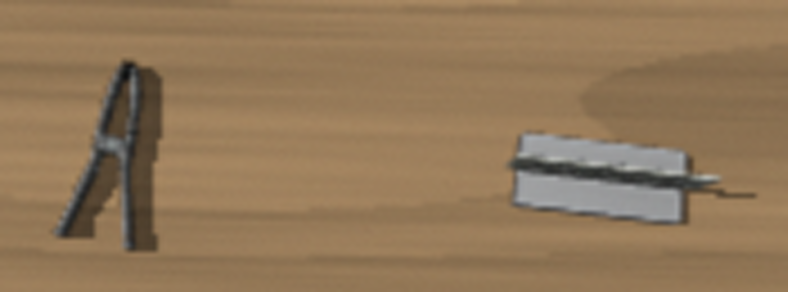

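The crop confirms the layout. The small clip is A-shaped: jaws at crop (128,65), hinge crossbar at (112,145), handle ends at (62,235) and (130,247). The card runs from crop (512,162) to (718,182). The measured lengths match the given sizes: about 114 mm for the clip, a 108×46 block and a 118 mm card.

```bash
cat >> h.py <<'E'
def quat(a):  # tool down, closing line (tool y) at world angle a (deg)
    a=np.radians(a);y=np.array([np.cos(a),np.sin(a),0]);z=np.array([0,0,-1.])
    return R.from_matrix(np.stack([np.cross(y,z),y,z],1)).as_quat()
clip_yaw=-8.6; grip=np.array([.501,.1565])
cc=np.array([.5337,-.1535]); cy=np.array([np.sin(np.radians(5.4)),np.cos(np.radians(5.4))])  # card centre, +y axis
E
python3 - <<'E'
from h import *
for s in(90,-90):
    qa=arm.ik([*grip,.12],quat(clip_yaw+s));qb=arm.ik([*(cc+cy*.13),.08],quat(-95.4+s));print(s,qa,qb)
    ok=qa is not None and qb is not None
    if ok: best=s if 'best' not in dir() or max(abs(qa[5]),abs(qb[5]))<bm else best; bm=max(abs(qa[5]),abs(qb[5]))
print(best)
o=quat(clip_yaw+best);open("s","w").write(str(best))
arm.move_ptp([*grip,.13],o);arm.move_linear([*grip,.004],.1,force_limit=15)
print(arm.read_state()["tcp_pos"])
arm.close_gripper();s=arm.read_state();print(s["t"],s["grip_width"],s["gripper_force"],s["force"])
arm.move_linear([*grip,.12],.08);s=arm.read_state();print(s["t"],s["grip_width"],s["gripper_force"],s["force"])
im=arm.get_image("top");P=pts(im);cv2.imwrite("pics/g.png",cv2.resize(im["pixels"][150:250,170:300,::-1],None,fx=5,fy=5,interpolation=cv2.INTER_CUBIC))
im=arm.get_image("side");cv2.imwrite("pics/gs.png",cv2.resize(im["pixels"][130:280,180:360,::-1],None,fx=4,fy=4,interpolation=cv2.INTER_CUBIC))
E
```

```text
90 [ 2.80859460e-01  3.40470909e-01  1.84120657e+00 -4.44089210e-16
  9.59915174e-01 -1.13983855e+00] [-6.51196448e-02  4.16253349e-01  1.83930309e+00 -4.44089210e-16
  8.86036216e-01  2.91281348e-02]
-90 [ 2.80859460e-01  3.40470909e-01  1.84120657e+00 -4.44089210e-16
  9.59915174e-01  2.00175410e+00] None
90
[0.50144795 0.15662853 0.00454207]
3.9 0.014272132180731895 60.677525997161865 [-1.65402894 -0.11325388 10.68699404]
5.5 0.013952304589415421 59.69016194343567 [ 0.88287167  0.23395961 -0.59574316]
```

View pics/gs.png

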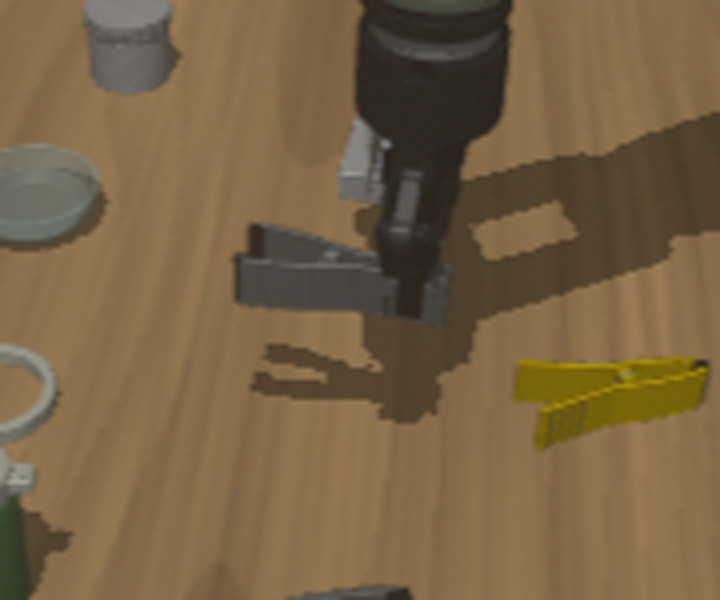

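The side view shows the clip held level and gaping, with its jaws at crop (240–260, 225–305). I'll measure it in the hand from the depth image, then carry it over.

```bash
python3 - <<'E'
from h import *
np.set_printoptions(precision=4,suppress=True)
s=arm.read_state();T=s["tcp_pos"];print(T)
d=np.radians(clip_yaw);ax=np.array([np.cos(d),np.sin(d)]);ay=np.array([-ax[1],ax[0]])
for n in("top","side"):
    P=pts(arm.get_image(n)).reshape(-1,3)
    L=np.c_[(P[:,:2]-T[:2])@ax,(P[:,:2]-T[:2])@ay,P[:,2]-T[2]]
    L=L[(L[:,0]>.015)&(L[:,0]<.13)&(abs(L[:,1])<.05)&(abs(L[:,2])<.06)]
    print(n,len(L),"fwd max",np.percentile(L[:,0],99))
    for a in np.arange(.015,.115,.01):
        q=L[(L[:,0]>=a)&(L[:,0]<a+.01)]
        if len(q):print(round(a,3),len(q),"lat",np.percentile(q[:,1],[3,50,97]),"z",np.percentile(q[:,2],[3,97]))
E
```

```text
[0.5008 0.1564 0.1195]
top 39 fwd max 0.09815864157294364
0.055 2 lat [-0.0152 -0.015  -0.0148] z [-0.0036  0.0039]
0.065 10 lat [-0.0163 -0.0156 -0.0132] z [-0.0002  0.0265]
0.075 11 lat [-0.0179 -0.0168 -0.0145] z [0.0004 0.0274]
0.085 12 lat [-0.018  -0.017  -0.0126] z [-0.0018  0.0281]
0.095 4 lat [-0.0168 -0.0161 -0.0133] z [0.0045 0.027 ]
side 674 fwd max 0.09744516787006625
0.015 62 lat [-0.0052  0.0076  0.0099] z [-0.0041  0.0252]
0.025 69 lat [-0.0069  0.0071  0.0099] z [-0.0044  0.0259]
0.035 77 lat [-0.0084  0.0085  0.0123] z [-0.004   0.0262]
0.045 78 lat [-0.0099  0.0117  0.0142] z [-0.0044  0.0263]
0.055 84 lat [-0.0129  0.0138  0.0167] z [-0.004  0.026]
0.065 88 lat [-0.0152  0.0145  0.0184] z [-0.003   0.0259]
0.075 94 lat [-0.0161  0.0161  0.0193] z [-0.0034  0.0259]
0.085 93 lat [-0.0159  0.0165  0.0199] z [-0.004   0.0261]
0.095 29 lat [-0.015  -0.0113  0.0179] z [-0.0034  0.0255]
```

```bash
python3 - <<'E'
from h import *
np.set_printoptions(precision=4,suppress=True)
o=quat(-95.4+90);p=lambda y,z:[*(cc+cy*y),z]
arm.move_ptp(p(.21,.12),o);arm.move_linear(p(.21,.055),.08)
print(arm.move_linear(p(.165,.055),.05,force_limit=4))
print(arm.move_linear(p(.130,.055),.03,force_limit=4))
arm.sleep(.4);s=arm.read_state();print(s["t"],s["tcp_pos"],s["grip_width"],s["gripper_force"],s["force"])
for n,(x,y,w,h) in(("top",(270,180,90,70)),("side",(220,100,110,110))):
    im=arm.get_image(n);P=pts(im);cv2.imwrite(f"pics/f{n}.png",cv2.resize(im["pixels"][y:y+h,x:x+w,::-1],None,fx=5,fy=5,interpolation=cv2.INTER_CUBIC))
    Q=P.reshape(-1,3);d=Q[:,:2]-cc;L=np.c_[d@np.array([cy[1],-cy[0]]),d@cy,Q[:,2]]
    L=L[(abs(L[:,0])<.03)&(L[:,1]>-.065)&(L[:,1]<.1)&(L[:,2]>.03)&(L[:,2]<.105)]
    print(n)
    for a in np.arange(-.065,.1,.015):
        q=L[(L[:,1]>=a)&(L[:,1]<a+.015)]
        print(round(a,3),[(round(1000*b),int(((q[:,0]>=b)&(q[:,0]<b+.003)).sum())) for b in np.arange(-.03,.03,.003) if ((q[:,0]>=b)&(q[:,0]<b+.003)).any()])
E
```

```text
False
False
10.625 [ 0.5459 -0.024   0.055 ] 0.014073671393425686 59.656898975372314 [ 1.0383 -0.4264 -0.6071]
top
-0.065 [(-3, 11), (0, 4)]
-0.05 [(-3, 16), (0, 2)]
-0.035 [(-3, 17), (0, 2)]
-0.02 [(-3, 14), (0, 5)]
-0.005 [(-3, 15), (0, 2)]
0.01 [(-3, 16), (0, 2)]
0.025 [(-3, 1), (0, 1)]
0.04 []
0.055 [(-18, 3), (-15, 2)]
0.07 [(-18, 1), (-15, 6), (-12, 5)]
0.085 [(-12, 2)]
0.1 []
side
-0.065 []
-0.05 []
-0.035 []
-0.02 []
-0.005 []
0.01 []
0.025 [(-21, 3), (12, 1)]
0.04 [(-21, 3), (-18, 3), (12, 2)]
0.055 [(-18, 7), (-15, 1)]
0.07 [(0, 4), (3, 1), (6, 1), (9, 7), (12, 5)]
0.085 [(-3, 6), (0, 8), (3, 9), (6, 4)]
0.1 []
```

```bash
python3 -c "
import cv2,numpy as np
a=cv2.imread('pics/ftop.png');b=cv2.imread('pics/fside.png');a=cv2.resize(a,(400,311));b=cv2.resize(b,(400,400))
c=np.zeros((400,800,3),np.uint8);c[:311,:400]=a;c[:,400:]=b;cv2.imwrite('pics/f.png',c)"
```

```text
(no output)
```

View pics/f.png

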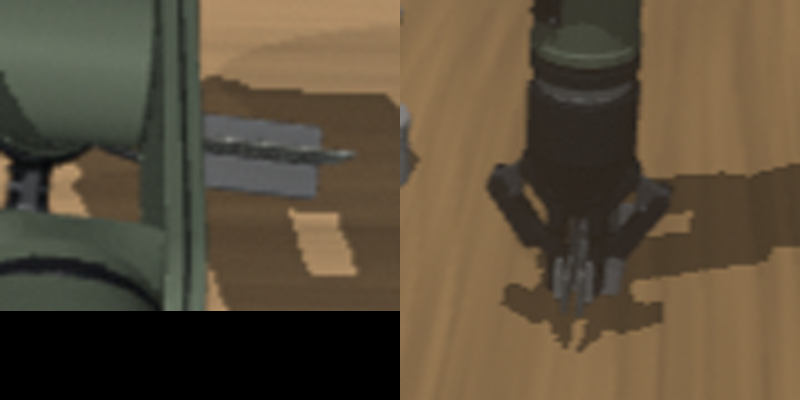

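The final pictures show the jaws on both sides of the card, with outer faces at about −20 and +14 mm and the card at about −1 mm. The stand has not moved, and the tool force shows no contact.

```bash
python3 -c "
from plant import arm
print(arm.sign_off())"
```

```text
the job is handed in; nothing more can be done
None
```

I handed the job in with the small dark clip held wide open around the card's +y side edge: jaw tips about 25 mm past the edge, clip about 66 mm above the shelf, no contact seen with the card, and the judge returned no verdict.

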